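Ready the glaze-spray bench: fill the tile row, set the air valve two turns open

TASK

Get the bench ready for spraying glaze: first lay the loose test tile flat in the gap between the two tiles on the low wooden shelf, so that the three lie in one neat, evenly spaced row side by side, without shifting the other two. Then take the upright handle on the air valve's handwheel, turn the wheel clockwise (seen from above) until it comes to its stop, and back it off counterclockwise exactly two full turns. Finish there, still gripping the handle, and leave the other things on the table where they are.

Things in the scene. Friction and masses are not known exactly. Their poses are not given: they have to be found in the camera images.
- loose_tile: the loose glaze test tile that lies flat on the table: 34 (its x) x 50 (its y) x 8 mm thick (solid to 7 mm), about 22 g; origin at the centre of its underside. Pick it across its 50 mm length, so that the fingers do not meet its neighbours in the row
- left_tile: tile of the same kind, lying loose on the shelf, 44 mm from the gap's centre along the shelf's +x (to the left as the robot sees it); origin at the centre of its underside, its x along the shelf's x
- right_tile: tile of the same kind, lying loose on the shelf, 44 mm from the gap's centre along the shelf's -x (to the right as the robot sees it); origin at the centre of its underside, its x along the shelf's x
- shelf: low wooden riser shelf, fixed to the table: a deck 180 (its x) x 100 (its y) mm on two feet, deck top 30 mm above the table; origin on the table under its centre. The row of tiles runs along its x, which points roughly to the robot's left; the tiles' 50 mm length lies along its y, across the row
- gap (a point): point on the deck top, midway between the left and the right tile, where the underside of the loose tile's centre belongs; its axes are the shelf's. The free gap is 54 mm wide along the row
- valve: bench air valve, fixed to the table: dark plate 100 x 80 x 10 mm, brass body with a level pipe along its x, and on top a grey handwheel that turns about the vertical axis through the origin; origin at the centre of the plate's underside. The rim is 101 mm across and 112 mm above the table (the top of the rim 118 mm)
- handwheel (a joint): angle of the handwheel, rad: 0 closed, at its firm stop; grows counterclockwise seen from above, as the valve opens (6.283 a turn; it can open four turns). It starts open somewhere between 2.5 and 7.5. At value q the handle stands in the direction q, counterclockwise from the valve's +x axis. Friction at the handle is about 3 N; it stays where it is left
- handle: black upright handle on the wheel's rim, 20 mm across and 47 mm tall, its axis 45 mm from the wheel's axis; it spins freely about its own upright axis, so the fingers can carry it round without turning. Origin at the centre of its lower end, 121 mm above the table; its top is 168 mm above the table
- handle_mid (a point): middle of the handle, 26 mm above its lower end and 147 mm above the table: the place to grip
- stamp: bystander: wooden pattern stamp with a knob, 34 x 34 x 58 mm; origin at the centre of its underside
- little_pot: bystander: small clay pinch pot, 58 x 64 x 36 mm; origin at the centre of its underside
Mind the look-alikes: they are no part of the job. Leave any yellow look-alike of the loose_tile alone.

How it is judged:
By the outcome, as a careful person would: the job done as asked, in the order asked, and still so for the second after the job is handed in, while the arm keeps its last pose, push and grip.
It also fails if it takes over 70 s, if anything falls off the work surface, if the arm or the gripper's body presses on something with over 40 N, if the wrist force passes 120 N, or if a joint passes its speed limit or range.

ROBOT

A 6-joint arm with a two-finger parallel gripper is mounted at the origin on the work surface; the furniture and walls round the work are solid. World frame = base frame: x ahead of the robot, y to its left, z up, the work surface at z = 0. Lengths are in m, angles in rad, forces in N, time in s.
With the tool pointing down it reaches from about 0.375 to 0.9 m from the base axis. Payload 3.1 kg.
Tool frame: the origin (TCP) lies on the centre line of the jaws, within the pads' length; the fingertips stand ctrl.tip_reach ahead of it and the grasp point (between the pads) lies 6 mm ahead of it (ctrl.tip_reach is the distance from the TCP to the fingertips, in m); x points along the fingers, z is the direction in which the jaws open and shut, and the axes are right-handed (so a half turn about x gives the same grasp; the last joint's range is limited). The gripper opens to 87 mm and grips with 3 to 60 N. Pads are 19 mm wide; open, the fingers measure 117 mm over their backs; the gripper's body (75 mm by 190 mm) begins 51 mm behind the grasp point.
Start: joints at [-1.476, 0.527, 1.433, -0, 1.181, -0.178], TCP at [0.169, -0.602, 0.248] pointing down, gripper open.
Joint ranges: [-3.08, 3.08], [-0.75, 2.2], [0.22, 2.44], [-1.43, 4.57], [0, 2.65], [-2.85, 2.85]. Speed limits (rad/s): [2.79, 2.79, 3.14, 3.14, 3.14, 3.14].

INTERFACE

Orientations are given as a unit quaternion [w, x, y, z].
In Python, from station import ctrl gives the robot as it stands.
- The arm moves only by the tool arm_command, never from a script. Its argument "increments" is one flat list of numbers, 7 for each row, row after row: the shift along the tool's x, y, z in cm, then the turn, a rotation vector about the tool's x, y, z in rad, then the opening, from 0 (shut) to 1 (fully open). A call has exactly 5 rows; each row is the pose to reach, as a shift and turn from the pose measured when the call began, along the tool's axes at that moment; what a row does not reach only later rows make up. A row lasts 1/8 s, in which the tool goes at most 62.5 mm and 10.7 degrees, less where a joint would pass 70% of its speed; a pose out of reach is approached as far as the arm can. A call with a gripper value outside its range is refused whole. The fingers move at their own pace and stop on an object; "force" is the grip in N (left out, the last holds). Time passes only in rows, so rows that repeat a pose let the fingers close, or fill a call up. It gives the time, the measured TCP pose, the force and the opening at its end, in the units of the state.
- ctrl.state(): the state, without advancing time (a new reading comes with each control period).
- ctrl.get_image(name): name is "side" or "top" or "wrist"; returns a dict with "img" (400x640x3 uint8, red, green, blue), "fx", "fy", "cx", "cy" (pixels), "rvec" (rotation vector, rad) and "tvec" (3), from world to camera coordinates, as OpenCV has them. Camera axes: x right, y down, z forward; pixel columns grow to the right and rows downward; lengths in m; the calibration is good to about 2 mm. A picture is of the moment at which its call begins. There is no depth.
- ctrl.job_done(): hands the job in, once; it reports no verdict.
The state is a dict: "clock": time; "q": joint angles; "joint_vel": joint speeds; "joint_efforts": joint torques, N m; "position": TCP position; "ee_rot": TCP orientation; "ft_force": force on the tool from outside, world axes, zero at the start; "moment": the same for the moment, N m; "finger_gap": opening from 0.0 (shut) to 1.0 (fully open).
Only numpy, scipy, OpenCV 4.12 (cv2) and the standard library are available. Lean on these libraries where they do the work, as an engineer would, in place of code of your own. Each camera call takes 0.05 s, during which the arm holds its last target. There are 200 camera calls.

## Working session

There is one attempt and no reset: what is moved stays moved. The work goes in short steps, Python scripts to look and compute and a tool call to move; the robot and the scene stay as the last step left them, time stands still between calls to the robot, and variables do not carry over. Pictures are saved under pics/ and viewed, about 8 in all and at most 12, crops included, and the job is handed in when it is done.

Besides the shell and the picture viewer there is one more tool, called after "Emit:" by a JSON object that holds its "method" and its "body", one argument or row to a line. arm_command: Moves the arm, as the interface text tells. Its arguments: {"type":"object","properties":{"increments":{"type":"array","items":{"type":"number"}},"force":{"type":"number"}},"required":["increments"]}

```bash
mkdir -p pics; ls; cat > h.py <<'E'
import numpy as np, cv2
from station import ctrl
from scipy.spatial.transform import Rotation as R
def cam(n):
    d=ctrl.get_image(n); return d
def save(d,fn,crop=None,s=1):
    im=d["img"][:,:,::-1]
    if crop: x0,y0,x1,y1=crop; im=im[y0:y1,x0:x1]
    im=cv2.resize(im,None,fx=s,fy=s,interpolation=cv2.INTER_CUBIC); cv2.imwrite(fn,im)
def K(d): return np.array([[d["fx"],0,d["cx"]],[0,d["fy"],d["cy"]],[0,0,1.]])
def proj(d,P): return cv2.projectPoints(np.atleast_2d(np.float64(P)),np.float64(d["rvec"]),np.float64(d["tvec"]),K(d),None)[0][:,0]
def unproj(d,uv,z):
    Rm=cv2.Rodrigues(np.float64(d["rvec"]))[0]; C=-Rm.T@np.float64(d["tvec"]).ravel()
    uv=np.atleast_2d(np.float64(uv)); r=np.c_[uv,np.ones(len(uv))]@np.linalg.inv(K(d)).T@Rm
    return C+r*((z-C[2])/r[:,2])[:,None]
E
python3 - <<'E'
from h import *
import pickle
a=cam("top");b=cam("side");pickle.dump((a,b),open("c0.pkl","wb"))
im=np.vstack([a["img"],b["img"]])[:,:,::-1]
cv2.imwrite("pics/a.png",a["img"][:,:,::-1]);cv2.imwrite("pics/b.png",b["img"][:,:,::-1])
print(ctrl.state(),ctrl.tip_reach)
for d in(a,b):
  Rm=cv2.Rodrigues(np.float64(d["rvec"]))[0];print(-Rm.T@np.float64(d["tvec"]).ravel(),d["fx"])
E
```

```text
pics
{'clock': 0.1, 'q': array([-1.47549257e+00,  5.28359925e-01,  1.43378881e+00, -1.40489666e-05,
        1.18141033e+00, -1.78481457e-01]), 'joint_vel': array([-7.34248766e-05, -2.70527146e-03, -1.81452446e-03,  1.38560353e-03,
       -1.48172435e-03,  1.49973500e-03]), 'joint_efforts': array([-6.17880014e-04, -4.40986848e+01, -1.77150142e+01,  6.35195570e-02,
        5.33787499e-02, -3.60015838e-05]), 'position': array([ 0.16896179, -0.60108197,  0.24667295]), 'ee_rot': array([ 0.56308189,  0.42759648,  0.56403013, -0.42657947]), 'ft_force': array([ 0.57160149, -0.05025702,  0.76624002]), 'moment': array([ 0.03549235, -0.04106157, -0.03388639]), 'finger_gap': 1.004419599676393} 0.025
[0.36879165 0.04848114 1.21549283] 446.26114593788515
[ 0.23795657 -1.18390486  0.91934998] 480.65728062046765
```

View pics/a.png

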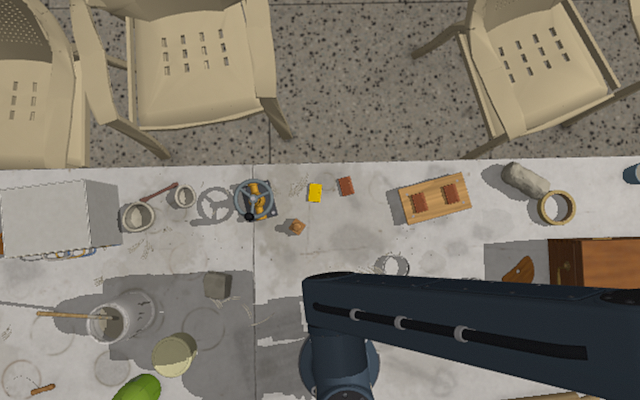

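View pics/b.png

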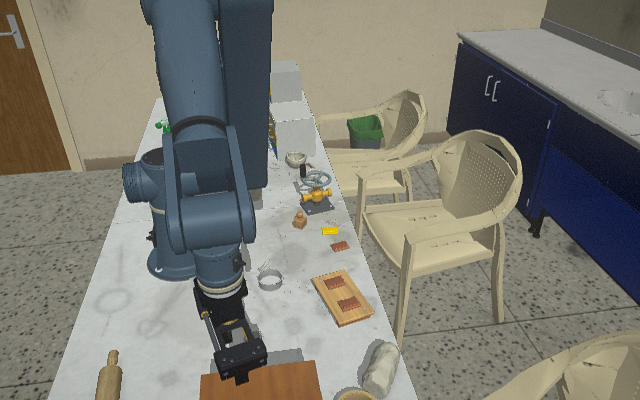

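The loose tile is either the brown tile at (345,186) or the yellow one at (315,193) in the top view. The brown one fits, since yellow is the named look-alike and the two shelf tiles are also brown. I'll confirm that in an enlarged crop.

```bash
python3 - <<'E'
from h import *
import pickle
a,b=pickle.load(open("c0.pkl","rb"))
t=a["img"][165:235,230:480,::-1]; t=cv2.resize(t,(800,224),interpolation=cv2.INTER_CUBIC)
s=b["img"][150:340,265:385,::-1]; s=cv2.resize(s,(240,376),interpolation=cv2.INTER_CUBIC)
v=a["img"][170:230,225:285,::-1]; v=cv2.resize(v,(376,376),interpolation=cv2.INTER_CUBIC)
o=np.zeros((600,800,3),np.uint8);o[:224]=t;o[224:,:240]=s;o[224:,260:636]=v
cv2.imwrite("pics/c.png",o)
# brown tiles segmentation in top
hsv=cv2.cvtColor(a["img"],cv2.COLOR_RGB2HSV)
for p in[(345,186),(450,193),(418,202),(435,190),(315,193)]: print(p,hsv[p[1],p[0]])
for p,z in[((345,186),.008),((315,193),.008),((435,198),.03),((250,216),.168),((254,200),.118)]: print(p,unproj(a,p,z))
E
```

```text
(345, 186) [  9 162 121]
(450, 193) [  9 160 124]
(418, 202) [ 10 167 122]
(435, 190) [ 17 133 172]
(315, 193) [ 25 255 206]
(345, 186) [[ 0.47193762 -0.02875072  0.008     ]]
(315, 193) [[0.45475674 0.05316278 0.008     ]]
(435, 198) [[ 0.43241907 -0.26687047  0.03      ]]
(250, 216) [[0.39291502 0.20587522 0.168     ]]
(254, 200) [[0.43313849 0.20303176 0.118     ]]
```

View pics/c.png

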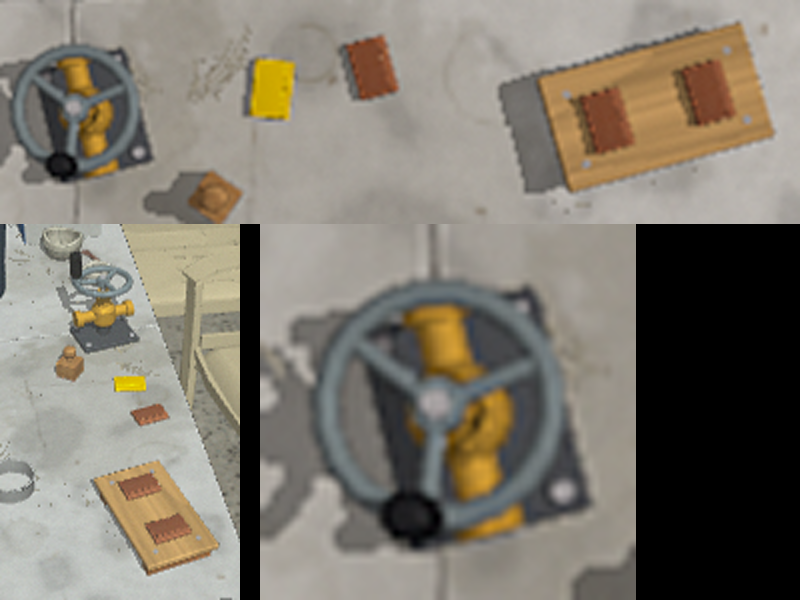

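The crop shows the ribbed brown tile at top-view (345,186), the same kind as the two on the shelf at (418,202) and (450,193), so that is the loose tile. The yellow one at (315,193) stays. The black handle sits on the near side of the wheel, at about (250,216).

```bash
cat >> h.py <<'E'
def tiles(d,zs,rois):
    hsv=cv2.cvtColor(d["img"],cv2.COLOR_RGB2HSV); out=[]
    for (x0,y0,x1,y1),z in zip(rois,zs):
        m=((hsv[...,0]<14)&(hsv[...,1]>130)&(hsv[...,2]>60)).astype(np.uint8); k=np.zeros_like(m);k[y0:y1,x0:x1]=1;m*=k
        n,l,st,c=cv2.connectedComponentsWithStats(m);i=1+np.argmax(st[1:,4])
        v,u=np.where(l==i);P=unproj(d,np.c_[u,v],z)[:,:2]
        r=cv2.minAreaRect((P*1000).astype(np.float32)); C=np.cov(P.T);w,V=np.linalg.eigh(C);a=V[:,1]*np.sign(V[0,1])
        out.append((P.mean(0),np.degrees(np.arctan2(a[1],a[0])),r)); print("mean",P.mean(0).round(4),"n",len(u),"long ax deg",out[-1][1].round(1),"rect",np.round(r[0],1),np.round(r[1],1),round(r[2],1))
    return out
E
python3 - <<'E'
from h import *
import pickle
a,b=pickle.load(open("c0.pkl","rb"))
print("top");tiles(a,[.0075,.0375,.0375],[(333,170,360,205),(405,185,432,215),(438,178,465,205)])
print("side");tiles(b,[.0075,.0375,.0375],[(325,235,355,255),(322,273,350,293),(333,293,365,315)])
# shelf
hsv=cv2.cvtColor(a["img"],cv2.COLOR_RGB2HSV)
m=((hsv[...,0]<23)&(hsv[...,1]>75)&(hsv[...,2]>60)).astype(np.uint8);m[:,:390]=0;m[:,480:]=0;m[:165]=0;m[230:]=0
c=max(cv2.findContours(m,0,2)[0],key=cv2.contourArea).reshape(-1,2)
print("shelf",cv2.minAreaRect((unproj(a,c,.03)[:,:2]*1000).astype(np.float32)))
# black handle
for d,roi in((a,(235,205,262,228)),(b,(295,155,312,185))):
  g=d["img"].max(2);x0,y0,x1,y1=roi
  v,u=np.where(g[y0:y1,x0:x1]<45);u=u+x0;v=v+y0
  print("blk",len(u),u.min(),u.max(),v.min(),v.max(),u.mean(),v.mean(),unproj(d,(u.mean(),v.mean()),.147),unproj(d,(u.mean(),v.mean()),.168))
# wheel hub: grey ring ellipse
h=(hsv[...,1]>20)&(hsv[...,1]<90)&(hsv[...,2]>70)&(hsv[...,2]<150)&(hsv[...,0]>90)&(hsv[...,0]<120)
h[:, :230]=0;h[:,280:]=0;h[:170]=0;h[230:]=0
c=np.vstack([x for x in cv2.findContours(h.astype(np.uint8),0,2)[0] if len(x)>5])
P=unproj(a,cv2.convexHull(c).reshape(-1,2),.112)[:,:2]*1000
print("ring",h.sum(),cv2.fitEllipse(P.astype(np.float32)),cv2.minEnclosingCircle(P.astype(np.float32)))
print("hub px",unproj(a,(225+(435-260)*60/376,170+(402-224)*60/376),.118))
E
```

```text
top
mean [ 0.4725 -0.0307] n 199 long ax deg 13.6 rect [472.8 -30.7] [47.  31.3] 13.7
mean [ 0.4218 -0.2227] n 236 long ax deg 14.9 rect [ 421.8 -222.8] [49.  33.7] 13.9
mean [ 0.443  -0.3079] n 234 long ax deg 14.6 rect [ 443.2 -307.8] [48.8 33.9] 14.4
side
mean [ 0.4763 -0.0322] n 76 long ax deg 16.0 rect [473.4 -31.7] [47.  33.5] 12.2
mean [ 0.4251 -0.2274] n 78 long ax deg 32.5 rect [ 422.4 -225.7] [49.5 33.3] 18.9
mean [ 0.4478 -0.3132] n 98 long ax deg 33.3 rect [ 443.4 -309.9] [47.2 34.3] 13.2
shelf ((432.6086730957031, -265.2021484375), (99.61067199707031, 178.96205139160156), 14.016326904296875)
blk 69 244 253 207 221 248.68115942028984 216.17391304347825 [[0.39305826 0.21217834 0.147     ]] [[0.39258133 0.20896106 0.168     ]]
blk 5 300 305 169 173 304.0 170.4 [[0.39839392 0.20976909 0.147     ]] [[0.39403167 0.17187545 0.168     ]]
ring 389 ((436.67828369140625, 205.00271606445312), (95.88316345214844, 99.99044799804688), 141.5305938720703) ((432.7931823730469, 204.69512939453125), 52.694183349609375)
hub px [[0.43712929 0.20561147 0.118     ]]
```

```bash
cat >> h.py <<'E'
def tgt(ang,ref=None):
    "tool down, jaw axis at ang deg in world xy (nearest half turn to the present)"
    best=None; c=R.from_quat(np.roll(ctrl.state()["ee_rot"],-1))
    for s in(0,180):
        t=np.radians(ang+s); z=np.array([np.cos(t),np.sin(t),0]);x=np.array([0,0,-1.]);y=np.cross(z,x)
        r=R.from_matrix(np.c_[x,y,z])
        if best is None or (c.inv()*r).magnitude()<(c.inv()*best).magnitude(): best=r
    return best
def inc(P,ang):
    st=ctrl.state();c=R.from_quat(np.roll(st["ee_rot"],-1));r=tgt(ang)
    d=c.inv().apply(np.atleast_2d(P)-st["position"])*100
    print("t",round(st["clock"],2),"pos",st["position"].round(4),"F",st["ft_force"].round(1),"gap",round(st["finger_gap"],3))
    print("rot",(c.inv()*r).as_rotvec().round(3)); print(d.round(2))
E
python3 - <<'E'
from h import *
inc([[.30,-.36,.25],[.4727,-.031,.15]],13.7)
st=ctrl.state();c=R.from_quat(np.roll(st["ee_rot"],-1));print(c.as_matrix().round(3))
E
```

```text
t 0.1 pos [ 0.169  -0.6011  0.2467] F [ 0.6 -0.1  0.8] gap 1.004
rot [-1.536e+00 -1.000e-03 -2.000e-03]
[[ -0.29  19.13 -19.67]
 [  9.77  44.65 -46.65]]
[[-0.     0.963  0.27 ]
 [ 0.002  0.27  -0.963]
 [-1.     0.    -0.002]]
```

Emit:
{"method": "arm_command", "body": {
  "increments": [0,4.2,-4.4,-0.15,0,0,1,0.5,8.4,-8.8,-0.3,0,0,1,1.5,12.6,-13.2,-0.45,0,0,1,2.5,16.8,-17.6,-0.6,0,0,1,3.5,20.9,-21.8,-0.75,0,0,1]
}}

```text
clock: 0.72
position: [0.3117, -0.3327, 0.2118]
ee_rot: [0.681, 0.19, 0.681, -0.189]
ft_force: [0.7, -1.0, -0.0]
finger_gap: 1.002
```

```bash
python3 -c "
from h import *
inc([.4727,-.031,.15],13.7)"
```

```text
t 0.72 pos [ 0.3117 -0.3327  0.2118] F [ 0.7 -1.  -0. ] gap 1.002
rot [-0.782 -0.    -0.002]
[[ 6.24 34.13 -1.79]]
```

Emit:
{"method": "arm_command", "body": {
  "increments": [1.2,6,-0.3,-0.16,0,0,1,2.4,12,-0.6,-0.32,0,0,1,3.6,18,-0.9,-0.48,0,0,1,4.9,24,-1.2,-0.64,0,0,1,6.2,29.5,-1.5,-0.78,0,0,1]
}}

```text
clock: 1.35
position: [0.452, -0.0703, 0.1499]
ee_rot: [0.702, -0.085, 0.702, 0.086]
ft_force: [1.3, -0.1, 0.4]
finger_gap: 0.998
```

```bash
python3 - <<'E'
from h import *
inc([[.4727,-.031,.15],[.4727,-.031,.1],[.4727,-.031,.0265]],13.7)
d=cam("wrist");save(d,"pics/d.png")
E
```

```text
t 1.35 pos [ 0.452  -0.0703  0.1499] F [ 1.3 -0.1  0.4] gap 0.998
rot [ 0.003  0.001 -0.002]
[[-0.    3.32  2.95]
 [ 5.    3.31  2.95]
 [12.35  3.29  2.94]]
```

View pics/d.png

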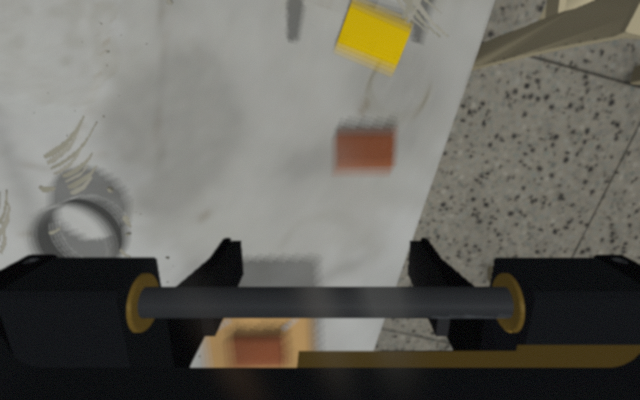

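The wrist view shows the brown tile at (364,148), already lined up with the jaws, with the yellow look-alike beyond it at (375,38).

```bash
python3 - <<'E'
from h import *
d=cam("wrist")
tiles(d,[.0075],[(320,115,410,185)])
inc([.4727,-.031,.1],13.7)
E
```

```text
mean [ 0.4843 -0.025 ] n 903 long ax deg -44.3 rect [481.3 -28.6] [29.7 30.8] 14.3
t 1.45 pos [ 0.4518 -0.0675  0.1492] F [-1.4  0.2 -0.2] gap 1.001
rot [ 0.007 -0.001 -0.004]
[[4.93 3.01 2.92]]
```

```bash
sed -i 's/def tiles(d,zs,rois):/def tiles(d,zs,rois,S=130):/; s/hsv\[...,1\]>130/hsv[...,1]>S/' h.py; python3 - <<'E'
from h import *
d=cam("wrist")
for S in(70,100):tiles(d,[.0075],[(310,105,420,195)],S)
inc([.4727,-.031,.1],13.7)
cv2.imwrite("pics/e.png",d["img"][90:200,290:430,::-1].repeat(4,0).repeat(4,1))
E
```

```text
mean [ 0.4736 -0.0307] n 2335 long ax deg 14.7 rect [473.5 -31. ] [48.3 33.2] 14.1
mean [ 0.4756 -0.0298] n 1985 long ax deg 8.9 rect [473.7 -31. ] [47.  31.5] 14.1
t 1.5 pos [ 0.4513 -0.0696  0.1496] F [-0.1 -0.5 -0.1] gap 0.999
rot [ 0.004 -0.001 -0.003]
[[4.97 3.22 3.01]]
```

View pics/e.png

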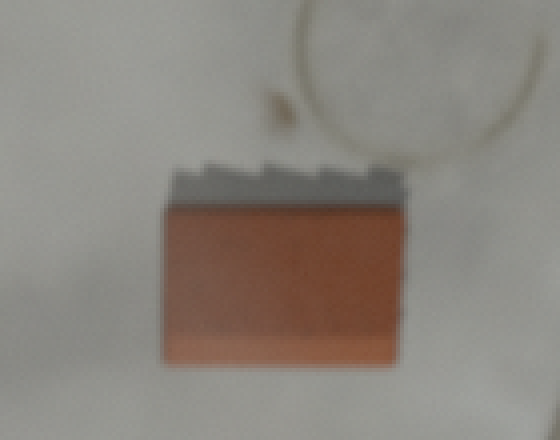

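The enlarged view confirms the brown ribbed tile. The wrist, top and side cameras agree on (0.4735, -0.031), long axis at 14°.

Emit:
{"method": "arm_command", "body": {
  "increments": [3,2.5,2.2,0,0,0,1,5,3.2,3.05,0,0,0,1,8,3.2,3.05,0,0,0,1,8,3.2,3.05,0,0,0,1,8,3.2,3.05,0,0,0,1]
}}

```text
clock: 2.12
position: [0.4732, -0.0321, 0.0703]
ee_rot: [0.702, -0.084, 0.702, 0.086]
ft_force: [0.3, 0.2, 0.3]
finger_gap: 0.999
```

```bash
python3 - <<'E'
from h import *
for i in range(3):
  cam("top");inc([[.4735,-.031,.0265]],14)
E
```

```text
t 2.17 pos [ 0.4734 -0.032   0.0706] F [-0.2  0.3  0.2] gap 1.002
rot [-0.003  0.    -0.002]
[[4.41 0.08 0.03]]
t 2.23 pos [ 0.4736 -0.0318  0.0708] F [-0.   0.1  0.1] gap 1.002
rot [-0.003  0.001 -0.002]
[[4.43 0.07 0.01]]
t 2.27 pos [ 0.4736 -0.0317  0.0708] F [0.2 0.5 0.6] gap 1.003
rot [-0.003  0.001 -0.002]
[[4.43 0.06 0.  ]]
```

Emit:
{"method": "arm_command", "body": {
  "increments": [2.5,0.05,0,0,0,0,0.9,4.4,0.1,0,0,0,0,0.75,4.4,0.1,0,0,0,0,0.75,4.4,0.1,0,0,0,0,0.4,4.4,0.1,0,0,0,0,0.4],
  "force": 15
}}

```text
clock: 2.9
position: [0.474, -0.0308, 0.0277]
ee_rot: [0.703, -0.085, 0.701, 0.086]
ft_force: [0.5, 0.1, -1.0]
finger_gap: 0.608
```

Emit:
{"method": "arm_command", "body": {
  "increments": [0,0,0,0,0,0,0.4,0,0,0,0,0,0,0.4,-1,0,0,0,0,0,0.4,-4,0,0,0,0,0,0.4,-9,0,0,0,0,0,0.4]
}}

```text
clock: 3.52
position: [0.4728, -0.0307, 0.118]
ee_rot: [0.702, -0.084, 0.702, 0.086]
ft_force: [0.9, 0.0, 0.3]
finger_gap: 0.573
```

```bash
python3 - <<'E'
from h import *
d=cam("wrist");save(d,"pics/f.png")
inc([[.4325,-.2653,.15]],14)
E
```

```text
t 3.58 pos [ 0.476  -0.0314  0.1238] F [0.4 0.7 2.9] gap 0.571
rot [-0.002  0.009  0.003]
[[ -2.65 -21.67  -9.81]]
```

View pics/f.png

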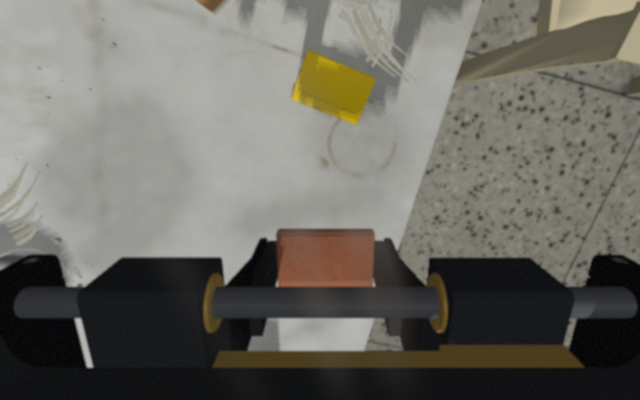

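The wrist view shows the tile held level between the pads, with an opening of about 50 mm. Next I'll pass beyond the gap so the wrist camera can see it.

Emit:
{"method": "arm_command", "body": {
  "increments": [-3,-6,-0.6,0,0,0,0.4,-4,-12,-1.3,0,0,0,0.4,-4.5,-18,-3,0,0,0,0.4,-4.5,-24,-5.5,0,0,0,0.4,-4.5,-29,-8,0,0,0,0.4]
}}

```text
clock: 4.2
position: [0.4676, -0.3317, 0.1696]
ee_rot: [0.706, -0.086, 0.698, 0.084]
ft_force: [0.9, -0.0, 0.2]
finger_gap: 0.572
```

```bash
python3 - <<'E'
from h import *
for i in range(8): cam("top")
d=cam("wrist");save(d,"pics/g.png")
print(proj(d,[[.4218,-.2227,.038],[.443,-.3078,.038]]))
inc([[.4325,-.2653,.15]],14.1)
import pickle;pickle.dump(d,open("c1.pkl","wb"))
E
```

```text
[[295.03587554  48.48751493]
 [297.84587967 168.6920593 ]]
t 4.65 pos [ 0.4681 -0.3279  0.1689] F [ 0.4 -0.3  0.2] gap 0.572
rot [-0.002  0.009  0.002]
[[ 1.86  6.94 -1.96]]
```

View pics/g.png

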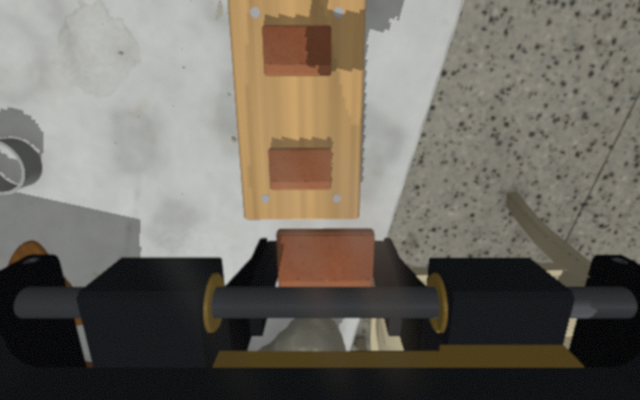

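The wrist view shows the shelf with its tiles at (297,50) and (300,168), right where the top-camera estimate projects, and an empty gap between them.

```bash
python3 - <<'E'
from h import *
import pickle
d=pickle.load(open("c1.pkl","rb"));hsv=cv2.cvtColor(d["img"],cv2.COLOR_RGB2HSV)
m=((hsv[...,0]<13)&(hsv[...,1]>90)).astype(np.uint8)
for y0,y1 in((10,90),(130,200)):
  k=np.zeros_like(m);k[y0:y1,250:345]=1
  n,l,st,c=cv2.connectedComponentsWithStats(m*k);i=1+np.argmax(st[1:,4]);print(st[i])
  v,u=np.where(l==i);r=cv2.minAreaRect((unproj(d,np.c_[u,v],.0375)[:,:2]*1000).astype(np.float32));print(r)
inc([[.4325,-.2653,.15],[.4325,-.2653,.09]],14.1)
E
```

```text
[ 263   26   68   49 3273]
((423.1497802734375, -223.6609649658203), (48.06547927856445, 31.823570251464844), 14.11821460723877)
[ 269  149   62   40 2404]
((444.4996337890625, -307.67120361328125), (48.14713668823242, 31.568355560302734), 13.948046684265137)
t 4.65 pos [ 0.4681 -0.3279  0.1689] F [ 0.4 -0.3  0.2] gap 0.572
rot [-0.002  0.009  0.002]
[[ 1.86  6.94 -1.96]
 [ 7.86  6.95 -2.01]]
```

Emit:
{"method": "arm_command", "body": {
  "increments": [1,5,-1.4,0,0,0,0.4,3,6.95,-1.9,0,0.009,0,0.4,6,6.95,-1.95,0,0.009,0,0.4,7.9,6.95,-1.95,0,0.009,0,0.4,7.9,6.95,-1.95,0,0.009,0,0.4]
}}

```text
clock: 5.28
position: [0.4327, -0.2634, 0.0887]
ee_rot: [0.701, -0.087, 0.702, 0.087]
ft_force: [-0.1, 0.9, -0.9]
finger_gap: 0.571
```

```bash
python3 - <<'E'
from h import *
for i in range(4): cam("top")
inc([[.4332,-.2655,.0582]],14)
E
```

```text
t 5.47 pos [ 0.4337 -0.2653  0.0905] F [0.9 0.2 0.2] gap 0.57
rot [0.001 0.001 0.003]
[[ 3.23  0.   -0.06]]
```

Emit:
{"method": "arm_command", "body": {
  "increments": [1.5,0,-0.05,0,0,0,0.4,2.6,0,-0.05,0,0,0,0.4,3.1,0,-0.05,0,0,0,0.4,3.2,0,-0.05,0,0,0,0.4,3.2,0,-0.05,0,0,0,0.4]
}}

```text
clock: 6.1
position: [0.4333, -0.2656, 0.0584]
ee_rot: [0.702, -0.088, 0.701, 0.085]
ft_force: [0.6, -0.0, 0.0]
finger_gap: 0.569
```

```bash
python3 - <<'E'
from h import *
for i in range(4): cam("top")
inc([[.4332,-.2655,.057]],14)
d=cam("side");o=np.zeros((400,800,3),np.uint8)
im=d["img"][240:340,285:385,::-1];w=cam("wrist")["img"][200:400,100:400,::-1]
o[:400,:400]=cv2.resize(im,(400,400),interpolation=cv2.INTER_CUBIC);o[:267,400:]=cv2.resize(w,(400,267));cv2.imwrite("pics/i.png",o)
E
```

```text
t 6.3 pos [ 0.4335 -0.2657  0.0587] F [0.6 0.1 0.3] gap 0.57
rot [0.001 0.001 0.004]
[[ 0.17  0.02 -0.02]]
```

Emit:
{"method": "arm_command", "body": {
  "increments": [0.08,0,0,0,0,0,0.4,0.12,0,0,0,0,0,0.4,0.16,0,0,0,0,0,0.4,0.2,0,0,0,0,0,0.4,0.2,0,0,0,0,0,0.4]
}}

```text
clock: 7.02
position: [0.4335, -0.2658, 0.0577]
ee_rot: [0.703, -0.088, 0.701, 0.085]
ft_force: [-0.4, 1.5, 9.4]
finger_gap: 0.565
```

Emit:
{"method": "arm_command", "body": {
  "increments": [-0.02,0,0,0,0,0,0.57,-0.02,0,0,0,0,0,0.6,-0.02,0,0,0,0,0,0.66,-0.02,0,0,0,0,0,0.7,-0.02,0,0,0,0,0,0.7]
}}

```text
clock: 7.65
position: [0.4335, -0.2657, 0.0578]
ee_rot: [0.702, -0.088, 0.701, 0.085]
ft_force: [-0.7, -0.0, 0.5]
finger_gap: 0.701
```

Emit:
{"method": "arm_command", "body": {
  "increments": [-0.5,0,0,0,0,0,0.7,-2,0,0,0,0,0,0.7,-5,0,0,0,0,0,0.8,-9,-4,0,0,0,0,1,-11,-10,0,0,0,0,1]
}}

```text
clock: 8.28
position: [0.4579, -0.3615, 0.1715]
ee_rot: [0.703, -0.089, 0.7, 0.085]
ft_force: [1.2, -0.1, -0.7]
finger_gap: 0.937
```

```bash
python3 - <<'E'
from h import *
import pickle
for i in range(4): cam("top")
d=cam("wrist");hsv=cv2.cvtColor(d["img"],cv2.COLOR_RGB2HSV);pickle.dump(d,open("c2.pkl","wb"))
m=((hsv[...,0]<13)&(hsv[...,1]>90)).astype(np.uint8);m[230:]=0
n,l,st,c=cv2.connectedComponentsWithStats(m)
for i in range(1,n):
  if st[i][4]>500:
    v,u=np.where(l==i);r=cv2.minAreaRect((unproj(d,np.c_[u,v],.0375)[:,:2]*1000).astype(np.float32));print(st[i],r)
save(d,"pics/j.png");inc([[.45,-.1,.25]],14)
E
```

```text
[ 289    0   70   27 1851] ((424.9269714355469, -231.39157104492188), (48.222572326660156, 16.23832893371582), 14.024728775024414)
[ 291   43   68   49 3096] ((434.43170166015625, -265.5560607910156), (48.608497619628906, 32.23114013671875), 15.134215354919434)
[ 292  106   64   43 2673] ((443.9957580566406, -307.468017578125), (48.2184944152832, 31.688034057617188), 13.990739822387695)
t 8.53 pos [ 0.4566 -0.361   0.1684] F [-0.5  1.   0.1] gap 0.996
rot [0.    0.001 0.003]
[[-8.24 25.45  5.68]]
```

View pics/j.png

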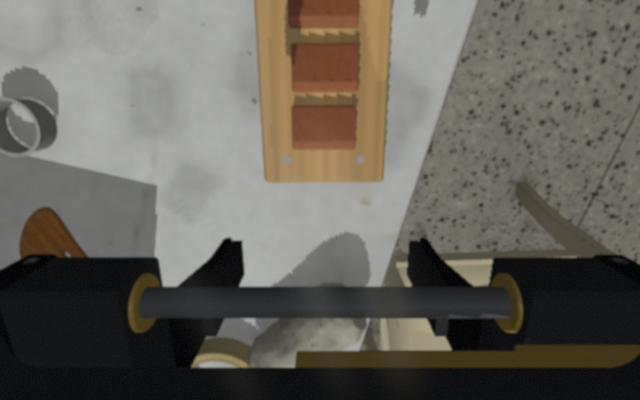

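The three tiles lie in a row, with the middle one at (325,66) and its spacing even to about 1 mm. Next is the valve.

```bash
python3 - <<'E'
from h import *
import pickle
a=cam("top");b=cam("side");pickle.dump((a,b),open("c3.pkl","wb"))
tiles(a,[.0375]*3,[(405,185,432,215),(428,178,442,213),(438,178,465,205)],150)
def draw(d,C,th,im,s,o):
    c=np.array([*C,0])
    t=np.linspace(0,2*np.pi,73)
    def pl(P,col):
        p=((proj(d,P)-o+.5)*s-.5); cv2.polylines(im,[np.int32(p*8)],False,col,1,cv2.LINE_AA,3)
    ring=np.c_[np.cos(t),np.sin(t),0*t]
    pl(c+ring*.0505+[0,0,.112],(0,0,255))
    e=np.array([np.cos(th),np.sin(th),0])*.045
    for z in(.121,.168):pl(c+e+ring*.01+[0,0,z],(0,255,0))
    for ax in(14,):
        x=np.array([np.cos(np.radians(ax)),np.sin(np.radians(ax)),0]);y=np.array([-x[1],x[0],0])
        pl(np.array([c+x*i*.05+y*j*.04+[0,0,.01] for i,j in((1,1),(-1,1),(-1,-1),(1,-1),(1,1))]),(255,0,255))
out=[]
for d,(x0,y0,w,h) in((a,(224,168,66,66)),(b,(280,150,66,66))):
    im=cv2.resize(d["img"][y0:y0+h,x0:x0+w,::-1],None,fx=6,fy=6,interpolation=cv2.INTER_CUBIC)
    draw(d,(.4368,.205),np.radians(171),im,6,np.array([x0,y0]));out.append(im)
cv2.imwrite("pics/k.png",np.hstack(out))
inc([[.44,-.1,.26],[.41,.10,.26]],14)
E
```

```text
Traceback (most recent call last):
  File "h.py", line 20, in tiles
    n,l,st,c=cv2.connectedComponentsWithStats(m);i=1+np.argmax(st[1:,4])
                                                     ~~~~~~~~~^^^^^^^^^^
ValueError: attempt to get argmax of an empty sequence
```

The arm hides the shelf from the top camera, so I'll recheck the tiles later. This redraws the valve overlay without them.

```bash
cat > v.py <<'E'
from h import *
def overlay(views,fn,C,th,ax=14):
    out=[]
    for d,(x0,y0,w,h) in views:
        im=cv2.resize(d["img"][y0:y0+h,x0:x0+w,::-1],None,fx=6,fy=6,interpolation=cv2.INTER_CUBIC)
        def pl(P,col): cv2.polylines(im,[np.int32(((proj(d,P)-[x0,y0]+.5)*6-.5)*8)],False,col,1,cv2.LINE_AA,3)
        c=np.array([*C,0]);t=np.linspace(0,2*np.pi,73);ring=np.c_[np.cos(t),np.sin(t),0*t]
        pl(c+ring*.0505+[0,0,.112],(0,0,255))
        e=np.array([np.cos(th),np.sin(th),0])*.045
        for z in(.121,.168):pl(c+e+ring*.01+[0,0,z],(0,255,0))
        x=np.array([np.cos(np.radians(ax)),np.sin(np.radians(ax)),0]);y=np.array([-x[1],x[0],0])
        pl(np.array([c+x*i*.05+y*j*.04+[0,0,.01] for i,j in((1,1),(-1,1),(-1,-1),(1,-1),(1,1))]),(255,0,255))
        out.append(im)
    cv2.imwrite(fn,np.hstack(out))
E
python3 - <<'E'
from v import *
import pickle
a,b=pickle.load(open("c3.pkl","rb"))
overlay([(a,(224,168,66,66)),(b,(280,150,66,66))],"pics/k.png",(.4368,.205),np.radians(171))
inc([[.44,-.1,.26],[.41,.10,.26]],14)
E
```

```text
t 8.62 pos [ 0.4563 -0.3598  0.1675] F [-0.6 -0.4  0.3] gap 1.002
rot [0.001 0.    0.002]
[[-9.29 25.58  4.73]
 [-9.32 45.71  6.68]]
```

View pics/k.png

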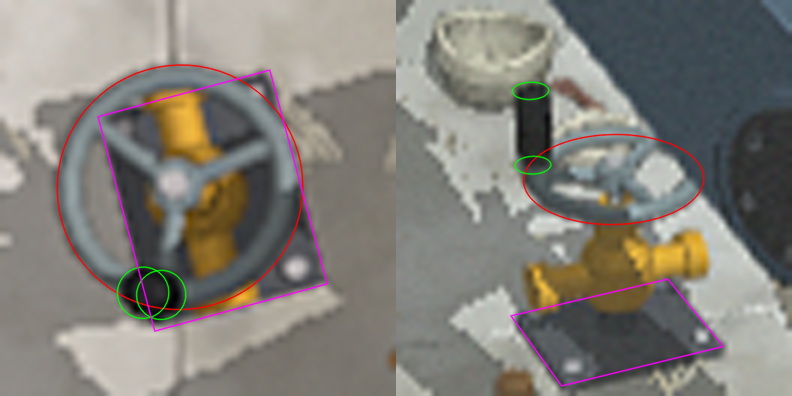

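The overlay fits the ring, handle and plate in both views to about 1 mm: wheel axis (0.4368, 0.205), handle at about 171° (world), valve x axis along 14° or 194°. I'll move above the handle.

Emit:
{"method": "arm_command", "body": {
  "increments": [-4,4,0,0,0,0,1,-8,10,1,0,0,0,1,-9.3,16,2,0,0,0,1,-9.3,22,3,0,0,0,1,-9.3,28,4.5,0,0,0,1]
}}

```text
clock: 9.25
position: [0.4303, -0.0809, 0.2599]
ee_rot: [0.702, -0.087, 0.702, 0.086]
ft_force: [1.9, -0.2, -0.1]
finger_gap: 0.998
```

```bash
python3 -c "
from h import *
inc([[.3924,.212,.26]],14)"
```

```text
t 9.25 pos [ 0.4303 -0.0809  0.2599] F [ 1.9 -0.2 -0.1] gap 0.998
rot [ 0.001 -0.001  0.001]
[[-0.03 29.33  3.44]]
```

Emit:
{"method": "arm_command", "body": {
  "increments": [0,6,0.8,0,0,0,1,0,12,1.5,0,0,0,1,0,18,2.2,0,0,0,0.8,0,24,2.8,0,0,0,0.7,0,29.3,3.44,0,0,0,0.6]
}}

```text
clock: 9.88
position: [0.3899, 0.2139, 0.2592]
ee_rot: [0.701, -0.088, 0.703, 0.087]
ft_force: [0.7, 0.7, 0.4]
finger_gap: 0.745
```

```bash
python3 - <<'E'
from h import *
for i in range(5): cam("top")
d=cam("wrist");save(d,"pics/l.png")
inc([[.3924,.212,.156]],14)
E
```

```text
t 10.18 pos [0.3916 0.211  0.2593] F [ 0.4 -0.7  0.3] gap 0.607
rot [ 0.001 -0.002  0.001]
[[10.33  0.09  0.13]]
```

View pics/l.png

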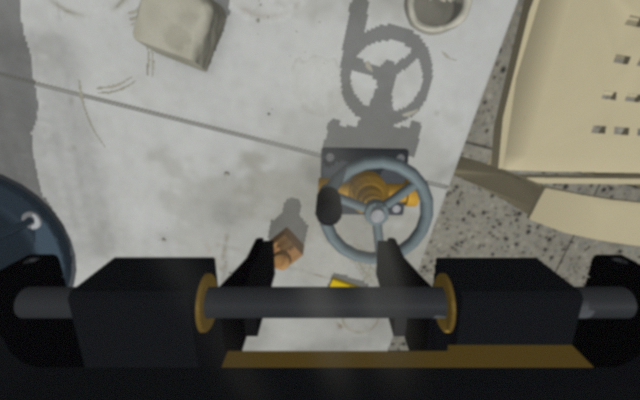

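```bash
python3 - <<'E'
from h import *
d=cam("wrist");s=ctrl.state()
print(s["position"],proj(d,[[.3924,.212,.168],[.3924,.212,.121],[.4368,.205,.118],s["position"],s["position"]-[0,0,.025]]))
print(unproj(d,(330,203),.168),unproj(d,(377,215),.12))
Rm=cv2.Rodrigues(np.float64(d["rvec"]))[0];print(-Rm.T@np.float64(d["tvec"]).ravel(),Rm[2])
E
```

```text
[0.39203866 0.21063897 0.25939256] [[325.22015384 214.88957897]
 [325.3026569  195.84815836]
 [373.43703807 214.53710706]
 [323.40546857 286.21688782]
 [323.71981285 260.35428823]]
[[0.39348244 0.22134166 0.168     ]] [[0.43940379 0.20596352 0.12      ]]
[0.37283171 0.29110881 0.39474867] [ 0.07062744 -0.28836991 -0.95491076]
```

The wrist view shows the handle at (329,207) and the hub at (377,215), both about 2 mm further in x than the top camera gave. I'll use the wheel axis (0.438, 0.205).

Emit:
{"method": "arm_command", "body": {
  "increments": [4,0.1,0.15,0,0,0,0.6,8,0.1,0.15,0,0,0,0.6,10.3,0.1,0.15,0,0,0,0.6,10.3,0.1,0.15,0,0,0,0.6,10.3,0.1,0.15,0,0,0,0.4],
  "force": 25
}}

```text
clock: 10.85
position: [0.3939, 0.2112, 0.157]
ee_rot: [0.702, -0.086, 0.702, 0.085]
ft_force: [0.4, 0.2, 0.5]
finger_gap: 0.55
```

Emit:
{"method": "arm_command", "body": {
  "increments": [0,0,0,0,0,0,0.3,0,0,0,0,0,0,0.2,0,0,0,0,0,0,0.15,0,0,0,0,0,0,0.15,0,0,0,0,0,0,0.15]
}}

```text
clock: 11.48
position: [0.3934, 0.2111, 0.1575]
ee_rot: [0.701, -0.086, 0.702, 0.085]
ft_force: [-2.8, -1.0, 5.8]
finger_gap: 0.22
```

```bash
cat >> h.py <<'E'
def arc(C,a0,step,n=5,ang=14,z=.156,r=.045):
    "rows on the circle from angle a0 (deg), n steps"
    a=np.radians(a0+step*np.arange(1,n+1));inc(np.c_[C[0]+r*np.cos(a),C[1]+r*np.sin(a),0*a+z],ang)
def where(C):
    p=ctrl.state()["position"][:2]-C;print("ang",np.degrees(np.arctan2(p[1],p[0])).round(2),"r",np.hypot(*p).round(4))
E
python3 - <<'E'
from h import *
for i in range(3):
  cam("top"); where([.438,.205])
arc([.438,.205],171,-12)
E
```

```text
ang 172.25 r 0.0451
ang 172.24 r 0.0451
ang 172.25 r 0.0451
t 11.62 pos [0.3933 0.2111 0.1575] F [-1.2 -0.   6.7] gap 0.223
rot [-0.001 -0.002  0.001]
[[0.15 0.91 0.5 ]
 [0.14 1.62 1.12]
 [0.14 2.19 1.87]
 [0.14 2.59 2.72]
 [0.14 2.8  3.63]]
```

Emit:
{"method": "arm_command", "body": {
  "increments": [0,0.85,0.5,0,0,0,0.15,0,1.6,1.1,0,0,0,0.15,0,2.2,1.85,0,0,0,0.15,0,2.6,2.7,0,0,0,0.15,0,2.8,3.6,0,0,0,0.15]
}}

```text
clock: 12.25
position: [0.4219, 0.2473, 0.1575]
ee_rot: [0.701, -0.087, 0.703, 0.085]
ft_force: [-2.0, -4.5, 4.9]
finger_gap: 0.22
```

```bash
python3 - <<'E'
from h import *
C=[.438,.205];where(C)
p=ctrl.state()["position"]-[*C,0];arc(C,np.degrees(np.arctan2(p[1],p[0])),-18,z=.1575)
E
```

```text
ang 110.89 r 0.0452
t 12.25 pos [0.4219 0.2473 0.1575] F [-2.  -4.5  4.9] gap 0.22
rot [-0.001 -0.002  0.001]
[[-0.01 -0.07  1.41]
 [-0.01 -0.56  2.73]
 [-0.01 -1.42  3.84]
 [-0.01 -2.59  4.63]
 [-0.01 -3.95  5.01]]
```

Emit:
{"method": "arm_command", "body": {
  "increments": [0,-0.05,1.4,0,0,0,0.15,0,-0.55,2.7,0,0,0,0.15,0,-1.4,3.85,0,0,0,0.15,0,-2.6,4.65,0,0,0,0.15,0,-3.95,5,0,0,0,0.15]
}}

```text
clock: 12.88
position: [0.4796, 0.2223, 0.1575]
ee_rot: [0.701, -0.085, 0.703, 0.086]
ft_force: [-4.6, 1.9, 6.4]
finger_gap: 0.223
```

```bash
python3 - <<'E'
from h import *
C=[.438,.205];where(C)
p=ctrl.state()["position"]-[*C,0];arc(C,np.degrees(np.arctan2(p[1],p[0])),-6,z=.1575)
E
```

```text
ang 22.53 r 0.0451
t 12.88 pos [0.4796 0.2223 0.1575] F [-4.6  1.9  6.4] gap 0.223
rot [-0.002 -0.004 -0.002]
[[-0.   -0.47  0.04]
 [-0.01 -0.94  0.04]
 [-0.01 -1.41 -0.02]
 [-0.01 -1.87 -0.12]
 [-0.01 -2.32 -0.26]]
```

Emit:
{"method": "arm_command", "body": {
  "increments": [0,-0.3,0.03,0,0,0,0.15,0,-0.6,0.04,0,0,0,0.15,0,-0.8,0.04,0,0,0,0.15,0,-0.94,0.04,0,0,0,0.15,0,-0.94,0.04,0,0,0,0.15]
}}

```text
clock: 13.5
position: [0.4819, 0.2151, 0.1575]
ee_rot: [0.7, -0.083, 0.704, 0.087]
ft_force: [-3.7, 3.9, 5.4]
finger_gap: 0.221
```

```bash
python3 - <<'E'
from h import *
C=[.438,.205];where(C)
p=ctrl.state()["position"]-[*C,0];arc(C,np.degrees(np.arctan2(p[1],p[0])),-6,z=.1575)
E
```

```text
ang 12.94 r 0.0451
t 13.5 pos [0.4819 0.2151 0.1575] F [-3.7  3.9  5.4] gap 0.221
rot [-0.004 -0.004 -0.005]
[[-0.   -0.47 -0.04]
 [-0.   -0.93 -0.12]
 [-0.01 -1.39 -0.25]
 [-0.01 -1.82 -0.42]
 [-0.01 -2.24 -0.64]]
```

Emit:
{"method": "arm_command", "body": {
  "increments": [0,-0.25,-0.02,0,0,0,0.15,0,-0.47,-0.04,0,0,0,0.15,0,-0.7,-0.08,0,0,0,0.15,0,-0.93,-0.12,0,0,0,0.15,0,-0.93,-0.12,0,0,0,0.15]
}}

```text
clock: 14.12
position: [0.482, 0.2139, 0.1575]
ee_rot: [0.701, -0.075, 0.703, 0.09]
ft_force: [-5.9, 26.4, 2.6]
finger_gap: 0.221
```

```bash
python3 - <<'E'
from h import *
C=[.438,.205];where(C)
p=ctrl.state()["position"]-[*C,0];arc(C,np.degrees(np.arctan2(p[1],p[0])),-18,z=.1575)
E
```

```text
ang 11.46 r 0.0449
t 14.12 pos [0.482  0.2139 0.1575] F [-5.9 26.4  2.6] gap 0.221
rot [-0.01  -0.001 -0.021]
[[-0.03 -1.38 -0.26]
 [-0.05 -2.61 -0.94]
 [-0.07 -3.58 -1.97]
 [-0.08 -4.17 -3.25]
 [-0.08 -4.34 -4.64]]
```

The wheel came to its firm stop: 26 N reaction at a handle direction of about 12–13° (world), which matches valve +x near 14°. I'll relax the push to read the zero-force reference.

Emit:
{"method": "arm_command", "body": {
  "increments": [0,0,0,-0.01,0,-0.02,0.15,0,0.05,0,-0.01,0,-0.02,0.15,0,0.1,0,-0.01,0,-0.02,0.15,0,0.1,0,-0.01,0,-0.02,0.15,0,0.1,0,-0.01,0,-0.02,0.15]
}}

```text
clock: 14.75
position: [0.4818, 0.2151, 0.1576]
ee_rot: [0.702, -0.085, 0.702, 0.086]
ft_force: [-3.2, 4.1, 3.8]
finger_gap: 0.221
```

```bash
python3 - <<'E'
from h import *
C=[.438,.205];where(C)
s=ctrl.state();print(s["position"],s["ft_force"])
arc(C,12,18,z=.1575)
E
```

```text
ang 13.03 r 0.045
[0.481816   0.21513748 0.15757175] [-3.22359285  4.12319119  3.84258851]
t 14.75 pos [0.4818 0.2151 0.1576] F [-3.2  4.1  3.8] gap 0.221
rot [-0.002 -0.001 -0.003]
[[ 0.01  1.32 -0.17]
 [ 0.01  2.59 -0.77]
 [ 0.02  3.62 -1.73]
 [ 0.02  4.3  -2.97]
 [ 0.02  4.57 -4.35]]
```

The stop reference is a TCP direction of about 13.3° at zero force. Now I'll turn counterclockwise by 720°.

Emit:
{"method": "arm_command", "body": {
  "increments": [0,1.3,-0.15,0,0,0,0.15,0,2.6,-0.75,0,0,0,0.15,0,3.6,-1.75,0,0,0,0.15,0,4.3,-2.95,0,0,0,0.15,0,4.6,-4.35,0,0,0,0.15]
}}

```text
clock: 15.38
position: [0.4295, 0.2495, 0.1576]
ee_rot: [0.703, -0.085, 0.701, 0.087]
ft_force: [5.0, -8.7, -3.1]
finger_gap: 0.222
```

```bash
cat > n.py <<'E'
from h import *
import sys
C=[.438,.205];where(C)
p=ctrl.state()["position"]-[*C,0];arc(C,np.degrees(np.arctan2(p[1],p[0])),float(sys.argv[1]),z=.1575)
E
python3 n.py 23
```

```text
ang 100.79 r 0.0453
t 15.38 pos [0.4295 0.2495 0.1576] F [ 5.  -8.7 -3.1] gap 0.222
rot [-0.     0.003 -0.001]
[[ 0.01 -0.29 -1.78]
 [ 0.   -1.22 -3.31]
 [-0.   -2.68 -4.36]
 [-0.01 -4.43 -4.75]
 [-0.01 -6.19 -4.43]]
```

```bash
sed -i 's/C=\[.438,.205\]/C=[.4375,.2043]/' n.py; python3 n.py 23
```

```text
ang 100.01 r 0.0459
t 15.38 pos [0.4295 0.2495 0.1576] F [ 5.  -8.7 -3.1] gap 0.222
rot [-0.     0.003 -0.001]
[[ 0.01 -0.32 -1.79]
 [ 0.   -1.24 -3.33]
 [-0.   -2.68 -4.4 ]
 [-0.01 -4.42 -4.81]
 [-0.01 -6.19 -4.52]]
```

Emit:
{"method": "arm_command", "body": {
  "increments": [0,-0.3,-1.8,0,0,0,0.15,0,-1.25,-3.35,0,0,0,0.15,0,-2.7,-4.4,0,0,0,0.15,0,-4.4,-4.8,0,0,0,0.15,0,-6.2,-4.5,0,0,0,0.15]
}}

```text
clock: 16.0
position: [0.4008, 0.179, 0.1576]
ee_rot: [0.704, -0.084, 0.7, 0.087]
ft_force: [2.5, 8.3, -2.2]
finger_gap: 0.22
```

```bash
python3 n.py 23
```

```text
ang -145.37 r 0.0446
t 16.0 pos [0.4008 0.179  0.1576] F [ 2.5  8.3 -2.2] gap 0.22
rot [-0.002  0.005 -0.003]
[[ 0.01 -1.53  0.92]
 [ 0.01 -2.56  2.39]
 [ 0.02 -2.92  4.15]
 [ 0.03 -2.57  5.91]
 [ 0.04 -1.56  7.39]]
```

Emit:
{"method": "arm_command", "body": {
  "increments": [0,-1.5,0.9,0,0,0,0.15,0,-2.5,2.4,0,0,0,0.15,0,-2.85,4.15,0,0,0,0.15,0,-2.5,5.85,0,0,0,0.15,0,-1.55,7.3,0,0,0,0.15]
}}

```text
clock: 16.62
position: [0.4749, 0.1795, 0.1576]
ee_rot: [0.702, -0.085, 0.701, 0.086]
ft_force: [-1.4, -3.5, 1.7]
finger_gap: 0.217
```

```bash
sed -i 's/z=.1575)/z=.1575,r=.0446)/' n.py; python3 n.py 23
```

```text
ang -33.49 r 0.0449
t 16.62 pos [0.4749 0.1795 0.1576] F [-1.4 -3.5  1.7] gap 0.217
rot [-0.001  0.002 -0.001]
[[ 0.01  1.46  1.02]
 [ 0.01  3.2   1.42]
 [ 0.01  4.95  1.11]
 [ 0.01  6.44  0.14]
 [ 0.01  7.43 -1.34]]
```

Emit:
{"method": "arm_command", "body": {
  "increments": [0,1.45,1,0,0,0,0.15,0,3.2,1.4,0,0,0,0.15,0,4.95,1.1,0,0,0,0.15,0,6.4,0.15,0,0,0,0.15,0,7.4,-1.3,0,0,0,0.15]
}}

```text
clock: 17.25
position: [0.4443, 0.2496, 0.1576]
ee_rot: [0.703, -0.085, 0.701, 0.087]
ft_force: [3.3, -3.2, -0.0]
finger_gap: 0.222
```

```bash
python3 n.py 23
```

```text
ang 81.53 r 0.0458
t 17.25 pos [0.4443 0.2496 0.1576] F [ 3.3 -3.2 -0. ] gap 0.222
rot [-0.001  0.004 -0.002]
[[ 0.01  0.22 -1.79]
 [-0.   -0.15 -3.53]
 [-0.01 -1.17 -4.99]
 [-0.01 -2.68 -5.93]
 [-0.02 -4.44 -6.2 ]]
```

Emit:
{"method": "arm_command", "body": {
  "increments": [0,0.25,-1.8,0,0,0,0.15,0,-0.1,-3.55,0,0,0,0.15,0,-1.15,-5,0,0,0,0.15,0,-2.65,-5.95,0,0,0,0.15,0,-4.4,-6.2,0,0,0,0.15]
}}

```text
clock: 17.88
position: [0.3941, 0.1933, 0.1577]
ee_rot: [0.704, -0.084, 0.7, 0.087]
ft_force: [5.8, 5.8, -4.2]
finger_gap: 0.222
```

```bash
sed -i 's/.2043/.2047/' n.py; python3 n.py 23
```

```text
ang -165.33 r 0.0449
t 17.88 pos [0.3941 0.1933 0.1577] F [ 5.8  5.8 -4.2] gap 0.222
rot [-0.002  0.007 -0.004]
[[ 0.01 -1.74  0.41]
 [ 0.01 -3.19  1.43]
 [ 0.02 -4.12  2.94]
 [ 0.03 -4.39  4.7 ]
 [ 0.04 -3.96  6.43]]
```

Emit:
{"method": "arm_command", "body": {
  "increments": [0,-1.75,0.4,0,0,0,0.15,0,-3.2,1.4,0,0,0,0.15,0,-4.1,2.95,0,0,0,0.15,0,-4.4,4.7,0,0,0,0.15,0,-3.95,6.4,0,0,0,0.15]
}}

```text
clock: 18.5
position: [0.4637, 0.1684, 0.1576]
ee_rot: [0.702, -0.086, 0.701, 0.087]
ft_force: [0.3, -7.6, -0.6]
finger_gap: 0.222
```

```bash
python3 n.py 13
```

```text
ang -54.19 r 0.0448
t 18.5 pos [0.4637 0.1684 0.1576] F [ 0.3 -7.6 -0.6] gap 0.222
rot [ 0.     0.001 -0.001]
[[0.02 0.5  0.88]
 [0.02 1.16 1.64]
 [0.02 1.98 2.23]
 [0.02 2.91 2.62]
 [0.02 3.91 2.79]]
```

Emit:
{"method": "arm_command", "body": {
  "increments": [0,0.5,0.9,0,0,0,0.15,0,1.15,1.65,0,0,0,0.15,0,2,2.25,0,0,0,0.15,0,2.9,2.6,0,0,0,0.15,0,3.7,2.75,0,0,0,0.15]
}}

```text
clock: 19.12
position: [0.4823, 0.2111, 0.1577]
ee_rot: [0.703, -0.087, 0.7, 0.086]
ft_force: [4.2, -2.7, -3.5]
finger_gap: 0.222
```

```bash
python3 - <<'E'
from h import *
where([.438,.205]);inc([[.4818,.2154,.1576]],14)
E
```

```text
ang 7.82 r 0.0447
t 19.12 pos [0.4823 0.2111 0.1577] F [ 4.2 -2.7 -3.5] gap 0.222
rot [0.001 0.004 0.001]
[[0.01 0.43 0.06]]
```

Emit:
{"method": "arm_command", "body": {
  "increments": [0,0.15,0.02,0,0,0,0.15,0,0.3,0.03,0,0,0,0.15,0,0.4,0.03,0,0,0,0.15,0,0.47,0.03,0,0,0,0.15,0,0.47,0.03,0,0,0,0.15]
}}

```text
clock: 19.75
position: [0.4814, 0.2157, 0.1577]
ee_rot: [0.703, -0.087, 0.7, 0.086]
ft_force: [3.0, -2.1, -2.9]
finger_gap: 0.221
```

```bash
python3 - <<'E'
from h import *
for i in range(3):
  cam("top");where([.438,.205])
inc([[.4818,.2154,.1576]],14)
E
```

```text
ang 13.85 r 0.0448
ang 13.83 r 0.0448
ang 13.84 r 0.0447
t 19.9 pos [0.4814 0.2157 0.1577] F [ 3.5 -1.8 -2. ] gap 0.224
rot [0.001 0.004 0.001]
[[ 0.01 -0.04  0.03]]
```

```bash
python3 - <<'E'
from v import *
a=cam("top");b=cam("side")
overlay([(a,(224,168,66,66)),(b,(280,150,66,66))],"pics/m.png",(.4374,.205),np.radians(14))
for n,d,rs in(("top",a,[(405,185,428,215),(426,178,444,215),(440,178,465,205)]),):
  for r in rs:
    try: tiles(d,[.0375],[r],150)
    except Exception as e: print(n,e)
im=cv2.imread("pics/m.png");q=cv2.resize(a["img"][165:235,395:480,::-1],None,fx=4.6,fy=3*4.6/3,interpolation=cv2.INTER_CUBIC)
hh=min(200,600-im.shape[0]);o=np.zeros((im.shape[0]+hh,im.shape[1],3),np.uint8);o[:im.shape[0]]=im
full=cv2.resize(a["img"][165:235,220:480,::-1],(743,200),interpolation=cv2.INTER_CUBIC);o[im.shape[0]:im.shape[0]+200,:743]=full
cv2.imwrite("pics/m.png",o)
E
```

```text
mean [ 0.4218 -0.222 ] n 216 long ax deg 14.3 rect [ 421.9 -222.6] [47.9 32.4] 15.1
mean [ 0.4339 -0.2646] n 212 long ax deg 11.7 rect [ 433.9 -265.6] [47.8 33.1] 13.8
mean [ 0.4434 -0.3071] n 215 long ax deg 13.5 rect [ 443.4 -307.2] [48.  32.3] 14.5
```

View pics/m.png

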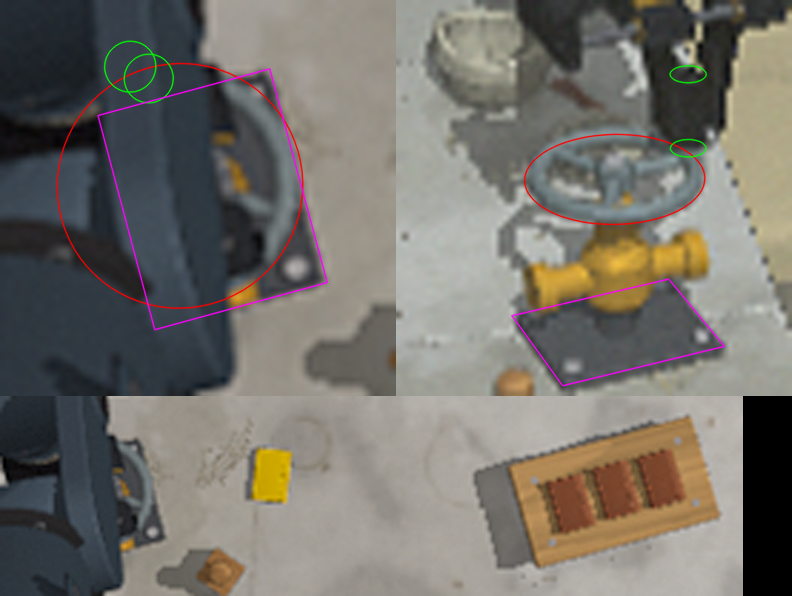

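The picture shows the row of three tiles at (610,488) in the lower strip. The bystanders are untouched, and the gripper is on the handle at the valve's +x direction. Handing in.

```bash
python3 -c "
from station import ctrl
print(ctrl.job_done())"
```

```text
the job is handed in; nothing more can be done
None
```

The tile is in the gap and the valve is backed off two turns from its stop, with the gripper still holding the handle. I handed the job in at about 20 s on the clock.

- **Tile:** the loose brown tile lies flat in the gap. The last top-camera check puts it about 1.5 mm from the midpoint of its neighbours (about 1 mm along the row and 1 mm across it). Its yaw is within about 1°. The two shelf tiles measured where they began, to within 1 mm.
- **Valve:** I turned the wheel clockwise about 159° to its firm stop, where the push rose to 26 N. I then turned it counterclockwise two full turns, back to the same handle direction. The gripper reads 13.8° there against 13.3° at the stop, so I overshot by at most about 0.5°; the handle may also have slipped a little in the pads.
- **Not fully checked:**
  - The arm hid the handle from the top camera at the end, so the final wheel angle rests on the gripper position and turn count.
  - The wrist camera placed the wheel about 2 mm further in x than the top camera did. I used a value in between and adjusted it while turning; the last readings before hand-in were about 4 N.
- **Bystanders:** the yellow look-alike, the stamp and the little pot were not touched and look unmoved in the last pictures.

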